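# Pick the 32 mm carving blank and check it under the thickness gauge

## Task

Three hardwood carving blanks of the same length and width but 24, 32 and 40 mm thick lie on the sloping rack. Take the 32 mm one, lay it flat on the base of the thickness gauge under the raised foot, and push the gauge's arm down until the foot rests on the wood, so that the gauge is left showing its thickness. Leave the other two blanks in the rack and the loose tools and pot on the bench where they are.

Things in the scene. Friction and masses are not known exactly. Their poses are not given: they have to be found in the camera images.
- blank_32: The wanted blank: plain mid-brown hardwood bar 200 x 46 x 32 mm (length, width, thickness), about 0.2 kg, lying lengthwise up the slope of the rack, its lower end against the rack's ledge. Origin: centre of its underside (the 200 x 46 face on the rack). x along its length, up the slope; y across its width; z out of its upper face.
- blank_24: Look-alike blank, 200 x 46 x 24 mm; origin and axes as blank_32. Stays in the rack.
- blank_40: Look-alike blank, 200 x 46 x 40 mm; origin and axes as blank_32. Stays in the rack.
- rack: Fixed sloping rack: plywood bed 300 mm wide, 215 mm up the slope, rising at 34 degrees (0.6 rad) along the rack's +x, away from the robot; upper edge 151 mm above the bench. Dark ledge at its foot, 20 mm proud of the bed, with two separators 40 mm long and 14 mm high between the blanks, which lie about 96 mm apart in any order. Origin: centre of the footprint on the bench.
- gauge: Fixed bench thickness gauge: grey base plate 260 (x) x 140 (y) x 18 mm with a flush steel plate on top, a steel column 24 mm thick, 248 mm high, standing 95 mm from the foot's axis along the gauge's +x (away from the robot), and a blue sliding arm. Origin: on the bench under the foot's axis, the middle of the base plate; x towards the column, z up.
- gauge_table (a point): Point on the top face of the gauge's base plate (18 mm above the bench) under the foot's axis; axes as the gauge.
- slide (a joint): Height of the foot's underside above the base plate, in m: the gauge's reading. Starts raised at 0.075 to 0.10; 0 is foot on the plate, 0.115 the top. The arm is balanced by a spring and stays where it is left; it takes about 3 N to slide it up or down.
- foot (a point): Centre of the underside of the gauge's round steel foot, 24 mm across, at the end of a 12 mm spindle; the arm (30 mm wide) is 45 mm above the foot's underside, runs to the column and ends 16 mm on the robot's side of the foot's axis.
- push_knob (a point): Centre of the flat top of the black push knob, 32 mm across, on the arm directly over the foot, 85 mm above the foot's underside: press here to lower the arm. A round dial stands on the +y side of the arm, 46 mm from the foot's axis towards the column; its rim is 2 mm lower than the knob's top.
- mallet: Bystander: carver's dark wooden mallet standing on its head, 92 mm across, 225 mm high; origin at its foot.
- gouge: Bystander: carving gouge 255 mm long lying flat, pale handle, 22 mm high; origin underneath near the ferrule, x towards the blade.
- oilstone: Bystander: oilstone in a wooden box, 200 x 70 x 36 mm; origin under its centre.
- pencil_pot: Bystander: white pot with pencils, 80 mm across, 165 mm high; origin under its centre.
Not all that is in view belongs to the job. Leave any blue or pink look-alike of the blank_32 alone.

How it is judged (in metres and radians):
At the end, for the whole second after the job is handed in: blank_32 lies flat (within 0.05 rad, underside within 3 mm of the base plate) and at rest on the gauge's base; the foot's centre is over its upper face (within 88 mm of its middle lengthwise and 18 mm across); the gauge reads 30.5 to 33.5 mm; blank_24 and blank_40 are within 30 mm of where they lay (angle between blank_32's own z axis and vertical below 0.05 rad and z of blank_32 in the frame of gauge_table between -0.003 and 0.003 m and x of foot in the frame of blank_32 between -0.088 and 0.088 m and y of foot in the frame of blank_32 between -0.018 and 0.018 m and value of joint slide between 0.0305 and 0.0335 m and linear speed of blank_32 below 0.02 m/s and distance of each of blank_24, blank_40 from where it was at the start of the episode below 0.03 m); the robot touches nothing.
It fails at once if another blank or a bystander is moved more than 30 mm (distance of any of blank_24, blank_40, mallet, gouge, oilstone, pencil_pot from where it was at the start of the episode above 0.03 m).
It also fails if it takes over 48 s, if anything falls off the work surface, if the arm or the gripper's body presses on something with over 40 N, if the wrist force passes 120 N, or if a joint passes its speed limit or range.

## Robot

A 6-joint arm with a two-finger parallel gripper is mounted at the origin on the work surface. World frame = base frame: x ahead of the robot, y to its left, z up, the work surface at z = 0. Lengths are in mm, angles in rad, forces in N, time in s.
With the tool pointing down it reaches from about 375 to 750 mm from the base axis. Payload 9 kg.
Tool frame: the origin (TCP) lies at the very end of the fingers, on their centre line; the grasp point (between the pads) lies 19 mm behind it; z points along the fingers, y is the line along which they close (so a half turn about z gives the same grasp; the last joint's range is limited). The gripper opens to 85 mm and grips with 20 to 120 N. Pads are 22 mm wide; open, the fingers measure 114 mm over their backs; the gripper's body (76 mm by 85 mm) begins 54 mm behind the grasp point. The pads swing forward as they close: fully open they stand 13 mm farther back than shut.
Start: joints at [0.947, 0.104, 0.097, 1.564, 0, 1.353], TCP at [236.86, 551.302, 231.331] pointing down, gripper open.
Joint ranges: [-2.99, 2.99], [-0.84, 1.86], [-1.1, 1.16], [-1.84, 2.11], [-1.51, 1.56], [-3.14, 3.14]. Speed limits (rad/s): [2.22, 2.22, 2.57, 3.14, 3.14, 3.14].

## Interface

Orientations are given as a rotation vector (axis times angle).
In Python, from cell import env gives the robot as it stands. The module is installed in compiled form; this text tells all that it offers.
- The arm moves only by the tool servo_tool, never from a script. Its argument "steps" is a list of rows, each a list of 7 numbers: the shift along the tool's x, y, z normalised to -1 to 1, where 1 is 500 mm, then the turn, a rotation vector about the tool's x, y, z normalised to -1 to 1, where 1 is 180 degrees, then the opening, from 0 (shut) to 1 (fully open). A call has exactly 10 rows; each row is the pose to reach, as a shift and turn from the pose commanded when the call began, along the tool's axes at that moment, turning the shorter way round; what a row does not reach only later rows make up. A row lasts 1/8 s, in which the tool goes at most 62.5 mm and 10.7 degrees, less where a joint would pass 70% of its speed; a pose out of reach is approached as far as the arm can. A call with a number of a shift or a turn outside -1 to 1 is refused whole. A call with a gripper value outside its range is refused whole. The fingers move at their own pace and stop on an object; the grip force is fixed at half the most. Time passes only in rows, so rows that repeat a pose let the fingers close, or fill a call up. It gives the time, the measured TCP pose, the force, the opening and the grip force at its end, in the units of the state.
- env.sense(): the state, without advancing time (a new reading comes with each control period).
- env.capture(name): name is "scene" or "top" or "wrist"; returns the picture (420x560x3 uint8, red, green, blue); there is no depth.
- env.camera_info(name): a dict with "fx", "fy", "cx", "cy" (pixels), "R" (3x3) and "t" (3): a world point X has camera coordinates R X + t. Camera axes: x right, y down, z forward; pixel columns grow to the right and rows downward; lengths in mm; the calibration is good to about 2 mm. A picture is of the moment at which its call begins: read the wrist's pose just before it. camera_info takes no time and is no camera call; for the wrist camera it gives the pose at the moment of the call.
- env.job_done(): hands the job in; it is judged then, once.
The state is a dict: "clock": time; "joint_pos": joint angles; "dq": joint speeds; "tau": joint torques, N m; "ee_pos": TCP position; "orientation": TCP orientation; "wrist_force": force on the tool from outside, world axes, zero at the start; "wrist_torque": the same for the moment, N m; "finger_gap": opening from 0.0 (shut) to 1.0 (fully open); "finger_force": force on a finger pad.
Only numpy, scipy, OpenCV 4.12 (cv2) and the standard library are available. Lean on these libraries where they do the work, as an engineer would, in place of code of your own. Each camera call takes 0.05 s, during which the arm holds its last target. There are 200 camera calls.

## Working session

There is one attempt and no reset: what is moved stays moved. The work goes in short steps, Python scripts to look and compute and a tool call to move; the robot and the scene stay as the last step left them, time stands still between calls to the robot, and variables do not carry over. Pictures are saved under pics/ and viewed, at most 10 in all, crops included, and the job is handed in when it is done.

Besides the shell and the picture viewer there is one more tool, called after "Emit:" as name(argument=value, ...) on one line, values as JSON. servo_tool: Moves the arm, as the interface text tells. Scaled input: -1 to 1 covers 500 mm each way for a shift and 180 degrees each way for a turn. Its arguments: {"type":"object","properties":{"steps":{"type":"array","items":{"type":"array","items":{"type":"number","minimum":-1,"maximum":1}}}},"required":["steps"]}

```bash
mkdir -p pics; python3 - <<'E'
from cell import env
import cv2,numpy as np
for n in("scene","top"):
    im=env.capture(n);cv2.imwrite(f"pics/{n}0.png",im[:,:,::-1])
    i=env.camera_info(n);R=np.array(i["R"]);print(n,i["fx"],i["cx"],i["cy"],(-R.T@np.array(i["t"])).round(),R.round(3).tolist())
s=env.sense();print(s["clock"],s["ee_pos"],s["orientation"],s["finger_gap"])
E
```

```text
scene 475.83564635130574 279.3327089035697 207.70745567009232 [1371. -514.  854.] [[0.508, 0.861, -0.019], [0.506, -0.316, -0.803], [-0.697, 0.398, -0.596]]
top 441.4532472064289 292.2219856052791 207.7542961083217 [ 317.   21. 1180.] [[-0.012, -1.0, 0.012], [-0.99, 0.011, -0.14], [0.14, -0.013, -0.99]]
0.1 [236.68132926 551.01227336 230.58180307] [-6.32997999e-01 -3.07666484e+00  1.79734965e-03] 0.9984429334372187
```

View pics/scene0.png

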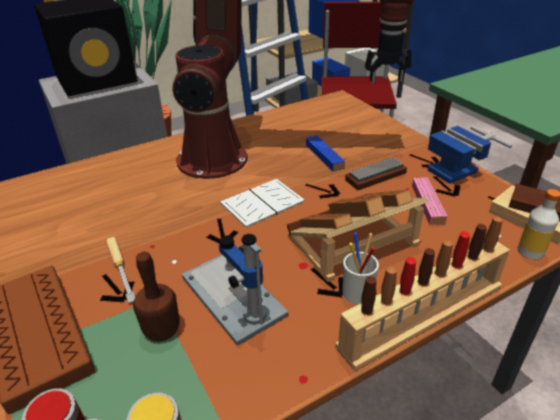

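View pics/top0.png

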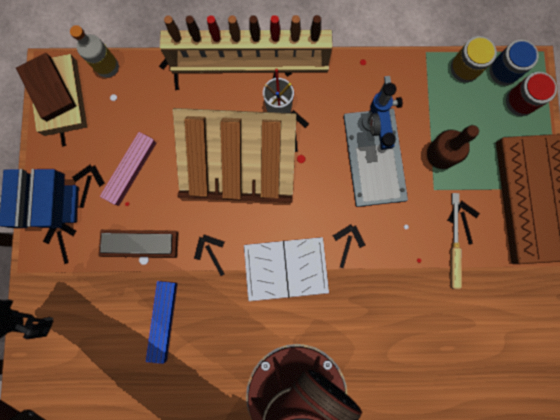

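Scene view: the robot is at the back, the rack is at about (360,225) and the gauge at about (240,285). Top view: the brown bars on the rack are at (196,157), (231,158) and (271,158). The pink look-alike is at (128,168), the blue one at (160,322), and the oilstone at (138,244). The gauge base is at (375,157), with the knob near (388,140).

Candidates for blank_32 are the three rack bars. Next I'll compare their thicknesses in a close crop.

```bash
cat > h.py <<'E'
import numpy as np,cv2
from cell import env
def ray(n,uv,info=None):
    i=info or env.camera_info(n);R=np.array(i["R"]);t=np.array(i["t"])
    d=R.T@np.array([(uv[0]-i["cx"])/i["fx"],(uv[1]-i["cy"])/i["fy"],1]);return -R.T@t,d
def onz(n,uv,z,info=None):
    c,d=ray(n,uv,info);return c+d*(z-c[2])/d[2]
def proj(n,X,info=None):
    i=info or env.camera_info(n);p=np.array(i["R"])@np.array(X)+np.array(i["t"]);return np.array([i["fx"]*p[0]/p[2]+i["cx"],i["fy"]*p[1]/p[2]+i["cy"]])
E
python3 - <<'E'
from h import *
a=cv2.imread("pics/scene0.png")[170:300,270:440];b=cv2.imread("pics/top0.png")[70:220,160:420]
cv2.imwrite("pics/cs.png",cv2.resize(a,None,fx=4.6,fy=4.6,interpolation=2))
cv2.imwrite("pics/ct.png",cv2.resize(b,None,fx=3,fy=3,interpolation=2))
E
```

```text
(no output)
```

View pics/cs.png

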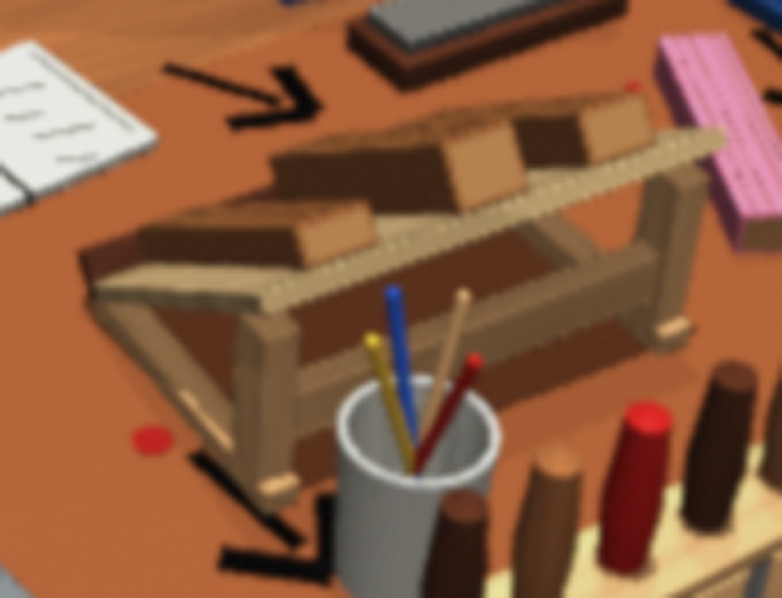

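View pics/ct.png

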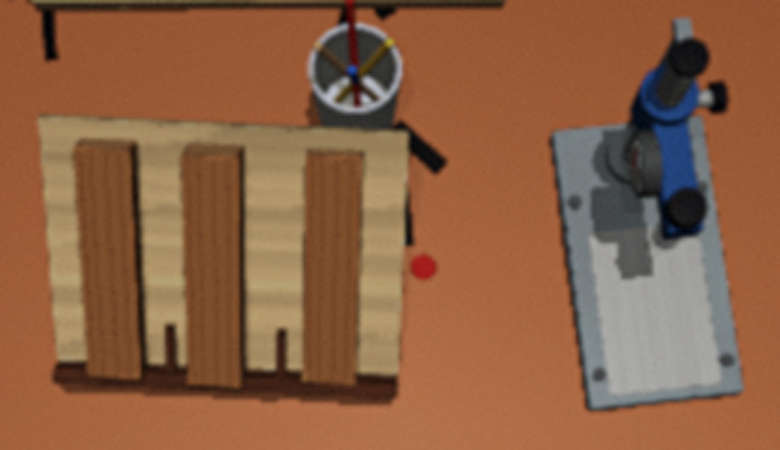

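The scene crop shows three different end faces on the rack. The end nearest the camera (crop 330,235) is thinnest, about 46 px. The middle one (485,165) is thickest, about 71 px. The far one (615,130) is about 54 px, which makes it 32 mm once distance is allowed for. The far one is the leftmost bar in the top view (196,157). In the top crop its upper corners are at (75,142) and (136,142), and its lower corners at (87,378) and (140,380).

```bash
python3 - <<'E'
from h import *
T=lambda u,v:(160+(u+.5)/3-.5,70+(v+.5)/3-.5)
S=lambda u,v:(270+u/4.6,170+v/4.6)
A=onz("top",T(40,117),151);B=onz("top",T(408,130),151)
print("rack upper",A.round(),B.round(),np.linalg.norm(A-B))
yv=(A-B)/np.linalg.norm(A-B);xv=np.array([yv[1],-yv[0],0]);print("yaw",np.arctan2(xv[1],xv[0]))
n=-np.sin(.6)*xv+np.cos(.6)*np.array([0,0,1]);up=np.cos(.6)*xv+np.sin(.6)*np.array([0,0,1])
M=(A+B)/2
def onpl(cam,uv,h):
    c,d=ray(cam,uv);return c+d*(n@(M+h*n-c))/(n@d)
for name,h,cs in(("L",32,[(75,142),(136,142),(140,380),(87,378)]),("M",40,[(183,148),(243,148),(241,386),(187,384)]),("R",24,[(305,150),(363,151),(357,385),(304,382)])):
    P=np.array([onpl("top",T(*c),h) for c in cs])
    q=np.array([[ (p-M)@up,(p-M)@yv] for p in P]);C=P.mean(0)
    ax=(P[0]+P[1]-P[2]-P[3])/2
    print(name,q.round(1).tolist(),"ctr",C.round(1),"len",np.linalg.norm(ax).round(1),"w",np.linalg.norm(P[0]-P[1]).round(1),np.linalg.norm(P[2]-P[3]).round(1),"yawoff",np.arctan2(ax@yv,ax@up).round(3))
# thickness by scene end-face edge: bottom corner on bed, top corner 
for name,t,b in(("far",(580,110),(590,163)),("mid",(443,143),(460,212)),("near",(298,222),(305,268))):
    b3=onpl("scene",S(*b),0);i=[np.linalg.norm(proj("scene",b3+k*n)-proj("scene",b3)) for k in(24,32,40)]
    print(name,np.hypot(*(np.subtract(t,b)/4.6)).round(1),np.round(i,1),b3.round())
G=np.array([onz("top",T(*c),18) for c in[(553,132),(703,118),(742,392),(590,408)]])
print("gauge",G.round(1).tolist(),G.mean(0).round(1))
g=(G[0]+G[1]-G[2]-G[3])/2;print("len",np.linalg.norm(g),"w",np.linalg.norm((G[0]+G[3]-G[1]-G[2])/2),"yaw",np.arctan2(g[1],g[0]))
for z in(178,190,203):print("knob",z,onz("top",T(686,205),z).round(1))
E
```

```text
rack upper [708. 293. 151.] [695.  -4. 151.] 297.4939012401225
yaw -0.04473014508002138
L [[-10.8, 114.1], [-9.1, 65.8], [-216.5, 73.6], [-216.4, 119.1]] ctr [594.2 242.9 113.5] len 206.6 w 48.3 45.5 yawoff -0.031
M [[-10.4, 27.5], [-8.7, -19.6], [-215.2, -14.1], [-215.1, 32.0]] ctr [586.6 156.5 120.6] len 205.6 w 47.1 46.1 yawoff -0.024
R [[-12.9, -67.1], [-12.1, -113.3], [-218.1, -112.6], [-216.9, -66.7]] ctr [589.1  59.9 105.9] len 205.0 w 46.2 45.9 yawoff -0.003
far 11.7 [ 9.4 12.5 15.7] [681. 227. 134.]
mid 15.4 [ 9.7 12.9 16.2] [679. 137. 136.]
near 10.1 [10.  13.3 16.6] [672.  40. 134.]
gauge [[740.7, -139.7, 18.0], [753.0, -277.9, 18.0], [498.1, -301.4, 18.0], [485.1, -165.2, 18.0]] [ 619.2 -221.1   18. ]
len 256.38828878042136 w 137.79427944137825 yaw 0.09576911540326381
knob 178 [ 621.9 -220.2  178. ]
knob 190 [ 618.3 -217.3  190. ]
knob 203 [ 614.3 -214.1  203. ]
```

```bash
cat >> h.py <<'E'
from scipy.spatial.transform import Rotation as Ro
def frame(yaw,pitch,flip=1):
    """tool z down, leaned forward by pitch; x_tool along +heading*flip"""
    h=np.array([np.cos(yaw),np.sin(yaw),0]);z=np.sin(pitch)*h+np.array([0,0,-np.cos(pitch)])
    y=np.cross(z,h);y/=np.linalg.norm(y);y*=flip;return np.c_[np.cross(y,z),y,z]
def move(P,yaw,pitch,flip=1):
    s=env.sense();R0=Ro.from_rotvec(s["orientation"]).as_matrix()
    d=R0.T@(np.array(P)-s["ee_pos"])/500;w=Ro.from_matrix(R0.T@frame(yaw,pitch,flip)).as_rotvec()/np.pi
    print("target",np.round(P,1),"row",d.round(4).tolist(),w.round(4).tolist())
E
python3 - <<'E'
from h import *
s=env.sense();print(Ro.from_rotvec(s["orientation"]).as_matrix().round(2).tolist())
C=np.array([594,243,113.5]);yaw=-.065
h=np.array([np.cos(yaw),np.sin(yaw),0]);up=np.cos(.6)*h+[0,0,np.sin(.6)];n=-np.sin(.6)*h+[0,0,np.cos(.6)]
for f in(1,-1):move(C-30*up+120*n,yaw,.6,f)
E
```

```text
[[-0.92, 0.39, -0.0], [0.39, 0.92, -0.0], [0.0, -0.0, -1.0]]
target [501.7 249.  195.6] row [-0.7254, -0.3456, 0.0702] [-0.2648, 0.046, 0.8553]
target [501.7 249.  195.6] row [-0.7254, -0.3456, 0.0702] [-0.0329, -0.1893, -0.1051]
```

Emit:
servo_tool(steps=[[-0.725,-0.346,0.07,-0.033,-0.189,-0.105,0.8],[-0.725,-0.346,0.07,-0.033,-0.189,-0.105,0.8],[-0.725,-0.346,0.07,-0.033,-0.189,-0.105,0.8],[-0.725,-0.346,0.07,-0.033,-0.189,-0.105,0.8],[-0.725,-0.346,0.07,-0.033,-0.189,-0.105,0.8],[-0.725,-0.346,0.07,-0.033,-0.189,-0.105,0.8],[-0.725,-0.346,0.07,-0.033,-0.189,-0.105,0.8],[-0.725,-0.346,0.07,-0.033,-0.189,-0.105,0.8],[-0.725,-0.346,0.07,-0.033,-0.189,-0.105,0.8],[-0.725,-0.346,0.07,-0.033,-0.189,-0.105,0.8]])

```text
clock: 1.35
ee_pos: [501.1, 250.2, 196.3]
orientation: [0.081, 2.541, -0.023]
wrist_force: [-0.6, 0.2, -0.0]
finger_gap: 0.804
finger_force: 0.0
```

```bash
python3 - <<'E'
from h import *
import json
s=env.sense();i=env.camera_info("wrist");im=env.capture("wrist");cv2.imwrite("pics/w1.png",im[:,:,::-1])
json.dump({k:np.array(v).tolist() for k,v in i.items()},open("w1.json","w"))
print(s["clock"],s["ee_pos"],s["joint_pos"],proj("wrist",[594,243,113.5],i),(-np.array(i["R"]).T@np.array(i["t"])).round())
E
```

```text
1.35 [501.08005975 250.15497062 196.2604307 ] [ 0.35500745 -0.73215501 -0.78338492  0.96079484 -0.23024461  0.35279916] [279.92493246 234.16879811] [359. 260. 272.]
```

View pics/w1.png

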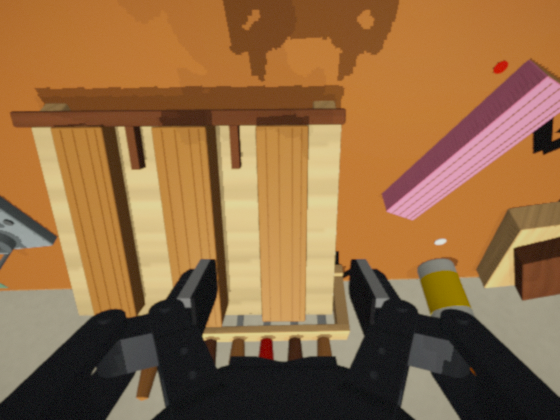

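The wrist view is upside down, with the rack ledge at the top. The wanted bar runs from its lower end at (256,126)-(307,126) to its upper end at (262,321)-(306,321). The thickest bar is to its left at about (190,225).

```bash
python3 - <<'E'
from h import *
import json
i=json.load(open("w1.json"));im=cv2.imread("pics/w1.png")
# bar edges by saturation jump along rows
S=cv2.cvtColor(im,cv2.COLOR_BGR2HSV)[:,:,2].astype(float)*0+im[:,:,0]
E=[]
for v in range(135,312,4):
    g=np.gradient(cv2.GaussianBlur(im[v:v+1,:,1].astype(np.float32),(5,1),0)[0]) 
    l=246+np.argmin(g[246:272]);r=298+np.argmax(g[298:316]);E.append((v,l,r))
E=np.array(E,float)
l=np.polyfit(E[:,0],E[:,1],1);r=np.polyfit(E[:,0],E[:,2],1)
print(E[::8].tolist(),np.std(E[:,1]-np.polyval(l,E[:,0])),np.std(E[:,2]-np.polyval(r,E[:,0])))
M=np.array([701.5,144.5,151])
yaw=-.06
for _ in range(3):
    h=np.array([np.cos(yaw),np.sin(yaw),0]);up=np.cos(.6)*h+[0,0,np.sin(.6)];n=-np.sin(.6)*h+[0,0,np.cos(.6)];y=np.cross(n,up)
    f=lambda u,v:(lambda c,d:c+d*(n@(M+32*n-c))/(n@d))(*ray("",(u,v),i))
    P=[f(np.polyval(k,v),v) for k,v in((r,126.),(l,126.),(l,321.),(r,321.))]
    ax=(P[2]+P[3]-P[0]-P[1])/2;dy=np.arctan2(ax@y,ax@up);C=sum(P)/4
    print("C",C.round(1),"len",np.linalg.norm(ax).round(1),"w",[np.linalg.norm(P[0]-P[1]).round(1),np.linalg.norm(P[2]-P[3]).round(1)],"yaw",yaw,"dy",dy.round(4))
    yaw+=dy*.8
# grasp
G=C-30*up+(3-32)*n;print("TCP grasp",G.round(1));move(C-30*up+40*n,yaw,.6,-1);move(G,yaw,.6,-1)
E
```

```text
[[135.0, 255.0, 309.0], [167.0, 256.0, 308.0], [199.0, 257.0, 308.0], [231.0, 258.0, 307.0], [263.0, 259.0, 306.0], [295.0, 260.0, 306.0]] 0.3499391725520478 0.2924112148119418
C [594.6 245.6 112.7] len 199.7 w [np.float64(46.8), np.float64(47.2)] yaw -0.06 dy 0.0038
C [594.5 245.6 112.7] len 199.6 w [np.float64(46.7), np.float64(47.2)] yaw -0.056977930790952855 dy 0.0013
C [594.5 245.6 112.8] len 199.5 w [np.float64(46.7), np.float64(47.2)] yaw -0.05595151284572219 dy 0.0004
TCP grasp [586.1 246.1  71.9]
target [547.2 248.3 128.9] row [0.0, 0.0018, 0.1634] [-0.001, -0.0001, -0.0024]
target [586.1 246.1  71.9] row [0.0, 0.0022, 0.3014] [-0.001, -0.0001, -0.0024]
```

Emit:
servo_tool(steps=[[0,0.002,0.1,-0.001,0,-0.002,0.8],[0,0.002,0.163,-0.001,0,-0.002,0.8],[0,0.002,0.2,-0.001,0,-0.002,0.8],[0,0.002,0.24,-0.001,0,-0.002,0.8],[0,0.002,0.27,-0.001,0,-0.002,0.8],[0,0.002,0.285,-0.001,0,-0.002,0.8],[0,0.002,0.295,-0.001,0,-0.002,0.8],[0,0.002,0.301,-0.001,0,-0.002,0.8],[0,0.002,0.301,-0.001,0,-0.002,0.8],[0,0.002,0.301,-0.001,0,-0.002,0.8]])

```text
clock: 2.65
ee_pos: [586.6, 245.0, 72.6]
orientation: [0.074, 2.54, -0.022]
wrist_force: [0.2, 0.4, -0.4]
finger_gap: 0.8
finger_force: 0.0
```

Emit:
servo_tool(steps=[[0,0,0,0,0,0,0.2],[0,0,0,0,0,0,0.2],[0,0,0,0,0,0,0.2],[0,0,0,0,0,0,0.2],[0,0,0,0,0,0,0.2],[0,0,0,0,0,0,0.2],[0,0,0,0,0,0,0.2],[0,0,0,0,0,0,0.2],[0,0,0,0,0,0,0.2],[0,0,0,0,0,0,0.2]])

```text
clock: 3.9
ee_pos: [586.5, 245.0, 72.6]
orientation: [0.074, 2.54, -0.022]
wrist_force: [-5.2, -0.3, 4.8]
finger_gap: 0.527
finger_force: 62.2
```

Emit:
servo_tool(steps=[[0,0,-0.01,0,0,0,0.2],[0,0,-0.03,0,0,0,0.2],[0,0,-0.07,0,0,0,0.2],[0,0,-0.12,0,0,0,0.2],[0,0,-0.17,0,0,0,0.2],[0,0,-0.22,0,0,0,0.2],[0,0,-0.26,0,0,0,0.2],[0,0,-0.26,0,0,0,0.2],[0,0,-0.26,0,0,0,0.2],[0,0,-0.26,0,0,0,0.2]])

```text
clock: 5.15
ee_pos: [512.9, 248.8, 177.9]
orientation: [0.074, 2.543, -0.023]
wrist_force: [-0.4, -0.0, -3.1]
finger_gap: 0.527
finger_force: 63.3
```

```bash
python3 - <<'E'
from h import *
yaw=.095;h=np.array([np.cos(yaw),np.sin(yaw),0])
G=np.array([619.5,-221,18]);s=env.sense();print(s["ee_pos"],s["finger_force"],s["wrist_force"])
place=G-95*h+[0,0,3]
pre=place-75*h; print(np.hypot(*pre[:2]),np.hypot(*place[:2]))
move([480,150,280],0,.0,-1)   # intermediate
move(pre+[0,0,130],yaw,0,-1)
E
```

```text
[512.88378966 248.82002552 177.8690263 ] 63.27177286148071 [-0.4473386  -0.01768058 -3.11318556]
508.88954686666864 573.1099780837959
target [480 150 280] row [-0.0703, -0.2012, -0.1993] [-0.0056, 0.1903, -0.018]
target [ 450.3 -237.1  151. ] row [0.0867, -0.9775, 0.006] [-0.0146, 0.19, -0.0474]
```

Emit:
servo_tool(steps=[[-0.02,-0.01,-0.08,0,0.04,0,0.2],[-0.04,-0.06,-0.16,-0.002,0.09,-0.008,0.2],[-0.07,-0.12,-0.2,-0.004,0.14,-0.012,0.2],[-0.07,-0.2,-0.2,-0.006,0.19,-0.018,0.2],[-0.07,-0.2,-0.2,-0.006,0.19,-0.018,0.2],[-0.07,-0.2,-0.2,-0.006,0.19,-0.018,0.2],[-0.07,-0.2,-0.2,-0.006,0.19,-0.018,0.2],[-0.07,-0.2,-0.2,-0.006,0.19,-0.018,0.2],[-0.07,-0.2,-0.2,-0.006,0.19,-0.018,0.2],[-0.07,-0.2,-0.2,-0.006,0.19,-0.018,0.2]])

```text
clock: 6.4
ee_pos: [479.7, 151.1, 281.9]
orientation: [-0.002, 3.138, 0.003]
wrist_force: [0.1, -0.0, -2.5]
finger_gap: 0.53
finger_force: 63.0
```

```bash
python3 - <<'E'
from h import *
yaw=.095;h=np.array([np.cos(yaw),np.sin(yaw),0])
G=np.array([619.5,-221,18]);s=env.sense();print(s["joint_pos"])
place=G-95*h+[0,0,3]
move(place-105*h+[0,0,140],yaw,0,-1)
E
```

```text
[ 0.04340165 -0.17847046 -0.08654056  1.65897754  0.00173053  0.04238211]
target [ 420.4 -240.   161. ] row [0.1203, -0.7824, 0.2399] [0.0005, 0.0012, -0.0299]
```

Emit:
servo_tool(steps=[[0.06,-0.1,0,0,0,-0.01,0.2],[0.12,-0.2,0,0,0,-0.02,0.2],[0.12,-0.3,0,0,0,-0.03,0.2],[0.12,-0.42,0.06,0,0.001,-0.03,0.2],[0.12,-0.54,0.12,0,0.001,-0.03,0.2],[0.12,-0.65,0.18,0,0.001,-0.03,0.2],[0.12,-0.74,0.22,0,0.001,-0.03,0.2],[0.12,-0.782,0.24,0,0.001,-0.03,0.2],[0.12,-0.782,0.24,0,0.001,-0.03,0.2],[0.12,-0.782,0.24,0,0.001,-0.03,0.2]])

```text
clock: 7.65
ee_pos: [420.8, -239.2, 161.5]
orientation: [-0.15, 3.138, 0.002]
wrist_force: [-0.3, 0.1, -1.3]
finger_gap: 0.524
finger_force: 63.2
```

```bash
python3 - <<'E'
from h import *
import json
yaw=.095;h=np.array([np.cos(yaw),np.sin(yaw),0])
G=np.array([619.5,-221,18]);s=env.sense();print(s["ee_pos"],s["finger_force"])
for n in("wrist","scene","top"):
    i=env.camera_info(n);im=env.capture(n)[:,:,::-1];cv2.imwrite(f"pics/{n}2.png",im)
    json.dump({k:np.array(v).tolist() for k,v in i.items()},open(f"{n}2.json","w"))
a=cv2.resize(cv2.imread("pics/scene2.png")[200:350,150:310],None,fx=2.5,fy=2.5,interpolation=2)
b=cv2.imread("pics/wrist2.png")[:375,160:560]
cv2.imwrite("pics/c2.png",np.hstack([a,b]))
place=G-95*h+[0,0,3]
move(place-105*h+[0,0,20],yaw,0,-1);move(place+[0,0,20],yaw,0,-1);move(place,yaw,0,-1)
E
```

```text
[ 420.79868516 -239.22401129  161.48974178] 63.16510319709778
target [ 420.4 -240.    41. ] row [0.0016, -0.0016, 0.2412] [0.0003, 0.0003, 0.0004]
target [ 524.9 -230.    41. ] row [-0.2084, -0.0019, 0.2414] [0.0003, 0.0003, 0.0004]
target [ 524.9 -230.    21. ] row [-0.2084, -0.0019, 0.2814] [0.0003, 0.0003, 0.0004]
```

View pics/c2.png

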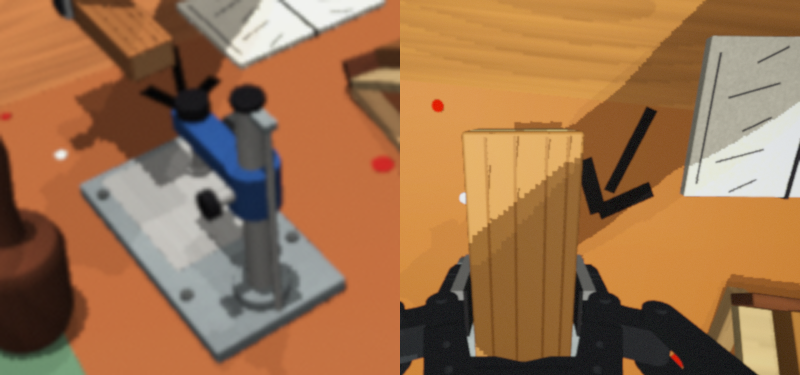

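The left half shows the blank level in the gripper, with the knob top at scene crop (192,96). The foot is raised and its path is clear. The right half shows the blank straight between the pads.

```bash
python3 - <<'E'
from h import *
T=lambda u,v:(160+(u+.5)/3-.5,70+(v+.5)/3-.5)
S=lambda u,v:(150+(u+.5)/2.5-.5,200+(v+.5)/2.5-.5)
c1,d1=ray("top",T(686,205));c2,d2=ray("scene",S(192,95))
a=np.linalg.lstsq(np.c_[d1,-d2],c2-c1,rcond=None)[0];p,q=c1+a[0]*d1,c2+a[1]*d2
print("knob",p.round(1),q.round(1),"slide",(p[2]+q[2])/2-103)
for c in((82,185),(220,355),(346,282)):print(onz("scene",S(*c),18 if c[0]!=220 else 18).round(1))
yaw=.095;h=np.array([np.cos(yaw),np.sin(yaw),0]);y=np.array([-h[1],h[0],0]);G=np.array([619.5,-221,18])
for a,b in((-130,-70),(130,-70),(130,70)):print((G+a*h+b*y).round(1))
E
```

```text
knob [ 620.4 -218.9  183.2] [ 619.9 -219.8  183.3] slide 80.236379919
[ 502.9 -301.1   18. ]
[ 760.4 -275.7   18. ]
[ 747.7 -141.6   18. ]
[ 496.7 -303.    18. ]
[ 755.6 -278.4   18. ]
[ 742.3 -139.    18. ]
```

Emit:
servo_tool(steps=[[0,0,0.1,0,0,0,0.2],[0,0,0.18,0,0,0,0.2],[0,0,0.235,0,0,0,0.2],[-0.02,0,0.24,0,0,0,0.2],[-0.07,0,0.241,0,0,0,0.2],[-0.12,0,0.241,0,0,0,0.2],[-0.17,0,0.241,0,0,0,0.2],[-0.21,0,0.241,0,0,0,0.2],[-0.21,0,0.241,0,0,0,0.2],[-0.21,0,0.241,0,0,0,0.2]])

```text
clock: 9.05
ee_pos: [525.3, -229.8, 41.1]
orientation: [-0.15, 3.138, 0.002]
wrist_force: [-0.3, -0.6, -1.8]
finger_gap: 0.527
finger_force: 63.2
```

Emit:
servo_tool(steps=[[0,0,0.01,0,0,0,0.2],[0,0,0.018,0,0,0,0.2],[0,0,0.024,0,0,0,0.2],[0,0,0.03,0,0,0,0.2],[0,0,0.034,0,0,0,0.2],[0,0,0.036,0,0,0,0.2],[0,0,0.037,0,0,0,0.2],[0,0,0.038,0,0,0,0.2],[0,0,0.038,0,0,0,0.2],[0,0,0.038,0,0,0,0.2]])

```text
clock: 10.3
ee_pos: [525.0, -229.8, 21.3]
orientation: [0.149, -3.138, -0.003]
wrist_force: [-0.7, 0.2, -3.7]
finger_gap: 0.529
finger_force: 63.2
```

Emit:
servo_tool(steps=[[0,0,0.001,0,0,0,0.2],[0,0,0.002,0,0,0,0.2],[0,0,0.003,0,0,0,0.2],[0,0,0.004,0,0,0,0.2],[0,0,0.004,0,0,0,0.2],[0,0,0.004,0,0,0,0.2],[0,0,0.004,0,0,0,0.2],[0,0,0.004,0,0,0,0.2],[0,0,0.004,0,0,0,0.2],[0,0,0.004,0,0,0,0.2]])

```text
clock: 11.55
ee_pos: [524.9, -229.8, 20.1]
orientation: [0.149, -3.138, -0.002]
wrist_force: [-4.4, 2.9, 6.9]
finger_gap: 0.53
finger_force: 64.6
```

Emit:
servo_tool(steps=[[0,0,0,0,0,0,0.75],[0,0,0,0,0,0,0.75],[0,0,0,0,0,0,0.75],[0,0,0,0,0,0,0.75],[0,0,-0.03,0,0,0,0.75],[0,0,-0.08,0,0,0,0.75],[0.05,0,-0.17,0,0,0,0.75],[0.1,0,-0.28,0,0,0,0.75],[0.1,0,-0.4,0,0,0,0.4],[0.1,0,-0.45,0,0,0,0]])

```text
clock: 12.8
ee_pos: [475.8, -235.7, 249.7]
orientation: [-0.148, 3.134, -0.004]
wrist_force: [0.7, -1.0, -0.4]
finger_gap: 0.332
finger_force: 0.0
```

```bash
python3 - <<'E'
from h import *
s=env.sense();print(s["ee_pos"],s["clock"])
for n in("scene","top"):cv2.imwrite(f"pics/{n}3.png",env.capture(n)[:,:,::-1])
a=cv2.resize(cv2.imread("pics/scene3.png")[200:350,150:310],None,fx=2.5,fy=2.5,interpolation=2)
b=cv2.resize(cv2.imread("pics/top3.png")[85:235,320:480],None,fx=2.5,fy=2.5,interpolation=2)
cv2.imwrite("pics/c3.png",np.hstack([a,b]))
yaw=.095;h=np.array([np.cos(yaw),np.sin(yaw),0])
K=np.array([620,-219.5,183])
for z in(25,0):move(K-4*h+[0,0,z],yaw,.15,-1)
E
```

```text
[ 475.84806017 -235.7237355   249.65005885] 12.8
target [ 616.  -219.9  208. ] row [-0.2808, 0.0059, 0.0834] [-0.001, -0.0462, -0.0]
target [ 616.  -219.9  183. ] row [-0.2805, 0.006, 0.1334] [-0.001, -0.0462, -0.0]
```

View pics/c3.png

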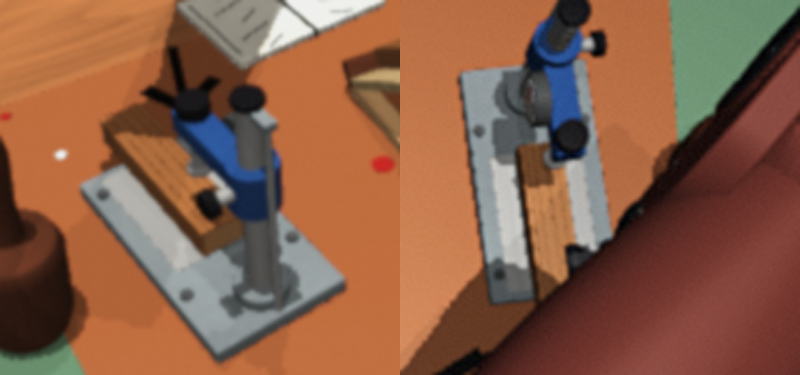

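The blank lies flat on the base under the raised foot, its centreline (546,200 in the right crop) within about 4 px (4 mm) of the plate's. Next, the knob.

Emit:
servo_tool(steps=[[-0.05,0,0,0,-0.02,0,0],[-0.12,0.003,0,0,-0.046,0,0],[-0.2,0.006,0.02,-0.001,-0.046,0,0],[-0.26,0.006,0.06,-0.001,-0.046,0,0],[-0.281,0.006,0.083,-0.001,-0.046,0,0],[-0.281,0.006,0.083,-0.001,-0.046,0,0],[-0.281,0.006,0.083,-0.001,-0.046,0,0],[-0.281,0.006,0.095,-0.001,-0.046,0,0],[-0.281,0.006,0.105,-0.001,-0.046,0,0],[-0.281,0.006,0.105,-0.001,-0.046,0,0]])

```text
clock: 14.15
ee_pos: [614.3, -218.5, 191.2]
orientation: [-0.141, 2.995, 0.018]
wrist_force: [-0.3, 0.2, -0.4]
finger_gap: -0.001
finger_force: 0.0
```

```bash
python3 - <<'E'
from h import *
yaw=.095;h=np.array([np.cos(yaw),np.sin(yaw),0])
K=np.array([620,-219.5,183])
s=env.sense();print(s["ee_pos"],s["wrist_force"])
for z in(150,140,135,133):move((K-4*h)*[1,1,0]+[0,0,z],yaw,.15,-1)
E
```

```text
[ 614.34923514 -218.47548657  191.18157851] [-0.26712434  0.19080411 -0.42752352]
target [ 616.  -219.9  150. ] row [0.0088, -0.0036, 0.0819] [0.0017, -0.0019, -0.0003]
target [ 616.  -219.9  140. ] row [0.0117, -0.0037, 0.1017] [0.0017, -0.0019, -0.0003]
target [ 616.  -219.9  135. ] row [0.0131, -0.0037, 0.1116] [0.0017, -0.0019, -0.0003]
target [ 616.  -219.9  133. ] row [0.0137, -0.0037, 0.1156] [0.0017, -0.0019, -0.0003]
```

Press down to about 137, then look at the force.

Emit:
servo_tool(steps=[[0.0,-0.003,0.01,0,0,0,0],[0.003,-0.003,0.02,0,0,0,0],[0.005,-0.003,0.035,0,0,0,0],[0.007,-0.003,0.05,0,0,0,0],[0.008,-0.003,0.065,0,0,0,0],[0.009,-0.003,0.08,0,0,0,0],[0.011,-0.003,0.092,0,0,0,0],[0.012,-0.003,0.101,0,0,0,0],[0.0125,-0.003,0.107,0,0,0,0],[0.0125,-0.003,0.107,0,0,0,0]])

```text
clock: 15.4
ee_pos: [616.4, -219.4, 137.5]
orientation: [-0.142, 2.994, 0.019]
wrist_force: [-0.1, -0.0, -0.4]
finger_gap: 0.003
finger_force: 0.0
```

Emit:
servo_tool(steps=[[0,0,0.001,0,0,0,0],[0,0,0.002,0,0,0,0],[0,0,0.003,0,0,0,0],[0.001,0,0.004,0,0,0,0],[0.001,0,0.004,0,0,0,0],[0.001,0,0.004,0,0,0,0],[0.001,0,0.004,0,0,0,0],[0.001,0,0.004,0,0,0,0],[0.001,0,0.004,0,0,0,0],[0.001,0,0.004,0,0,0,0]])

```text
clock: 16.65
ee_pos: [616.4, -219.6, 136.0]
orientation: [-0.142, 2.994, 0.018]
wrist_force: [1.1, 3.4, 5.0]
finger_gap: -0.002
finger_force: 2.6
```

Emit:
servo_tool(steps=[[0,0,0.001,0,0,0,0],[0,0,0.002,0,0,0,0],[0,0,0.003,0,0,0,0],[0,0,0.003,0,0,0,0],[0,0,0.003,0,0,0,0],[0,0,0.003,0,0,0,0],[0,0,0.003,0,0,0,0],[0,0,0.003,0,0,0,0],[0,0,0.003,0,0,0,0],[0,0,0.003,0,0,0,0]])

```text
clock: 17.9
ee_pos: [616.6, -219.6, 135.8]
orientation: [-0.142, 2.993, 0.017]
wrist_force: [-2.9, 5.9, 13.4]
finger_gap: 0.001
finger_force: 6.9
```

The height no longer drops and the force is rising, so the foot is on the wood. Retreat.

Emit:
servo_tool(steps=[[0,0,-0.01,0,0,0,0],[0,0,-0.04,0,0,0,0],[0.01,0,-0.1,0,0,0,0],[0.06,0,-0.16,0,0,0,0],[0.14,0,-0.2,0,0,0,0],[0.2,0.06,-0.25,0,0,0,0],[0.2,0.15,-0.25,0,0,0,0],[0.2,0.25,-0.25,0,0,0,0],[0.2,0.35,-0.25,0,0,0,0],[0.2,0.35,-0.25,0,0,0,0]])

```text
clock: 19.15
ee_pos: [483.0, -54.7, 245.5]
orientation: [-0.147, 2.993, 0.017]
wrist_force: [0.5, 0.0, 0.2]
finger_gap: 0.001
finger_force: 0.0
```

```bash
python3 - <<'E'
from h import *
s=env.sense();print(s["ee_pos"],s["clock"],s["wrist_force"])
for n in("scene","top"):cv2.imwrite(f"pics/{n}4.png",env.capture(n)[:,:,::-1])
a=cv2.resize(cv2.imread("pics/scene4.png")[200:350,150:310],None,fx=2.5,fy=2.5,interpolation=2)
b=cv2.resize(cv2.imread("pics/top4.png")[85:235,320:480],None,fx=2.5,fy=2.5,interpolation=2)
cv2.imwrite("pics/c4.png",np.hstack([a,b]))
for z in (125,135,145):
  p=proj("scene",[620,-220,z]);print(z,((p-[150,200])*2.5).round(1))
E
```

```text
[483.0042087  -54.66203224 245.52442681] 19.15 [0.47116111 0.03120661 0.15269703]
125 [196.6 143.7]
135 [195.7 135.5]
145 [194.7 127.1]
```

View pics/c4.png

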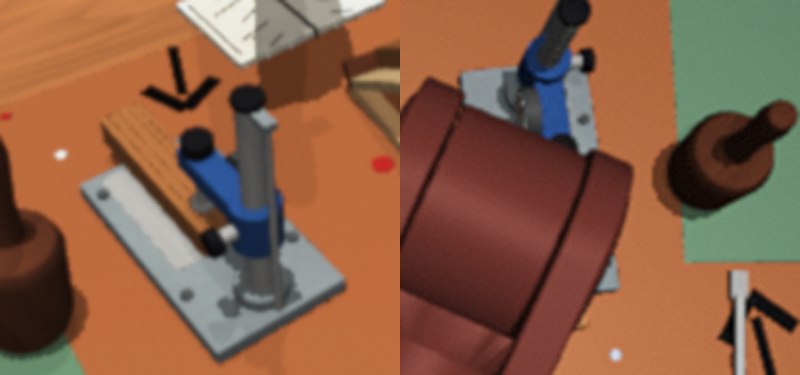

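The knob top is at (197,136) in the left crop, which matches a height of 135 mm and so a 32 mm reading. The foot rests on the flat blank, the robot is clear, and I'm handing in.

```bash
python3 -c "
from cell import env
print(env.job_done())"
```

```text
the job is handed in; nothing more can be done
None
```

I laid the 32 mm blank flat on the gauge base, pressed the foot down onto it and handed the job in at about 19 s. By camera, the knob height matches a 32 mm reading; the hand-in gave no verdict.

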